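# Push the swab box down the docking lane

### The arm

A 6-joint arm with a two-finger parallel gripper is mounted at the origin on a cart in front of the work surface, level with it; the furniture and walls round the work are solid. World frame = base frame: x ahead of the robot, y to its left, z up, the work surface at z = 0. Lengths are in m, angles in rad, forces in N, time in s.
With the tool pointing down it reaches from about 0.25 to 0.725 m from the base axis. Payload 4 kg.
Tool frame: the origin (TCP) lies midway between the tips of the shut fingers; the grasp point (between the pads) lies 19 mm behind it; z points along the fingers, y is the line along which they close (so a half turn about z gives the same grasp; the last joint's range is limited). The gripper opens to 85 mm and grips with 20 to 120 N. Pads are 22 mm wide; open, the fingers measure 114 mm over their backs; the gripper's body (76 mm by 85 mm) begins 54 mm behind the grasp point. The pads swing forward as they close: fully open they stand 13 mm farther back than shut.
Start: joints at [1.29, 0.241, 0.005, 1.335, 0, 1.571], TCP at [0.139, 0.48, 0.231] pointing down, gripper open.
Joint ranges: [-2.72, 2.72], [-1.05, 1.87], [-1.09, 1.28], [-1.99, 2.15], [-1.42, 1.44], [-3.14, 3.14]. Speed limits (rad/s): [2.79, 2.79, 3.14, 3.14, 3.14, 3.14].

### API

Orientations are given as a unit quaternion [x, y, z, w].
In Python, from workcell import bot gives the robot as it stands. The module is installed in compiled form; this text tells all that it offers.
- The arm moves only by the tool jog_arm, never from a script. Its argument "deltas" is a list of rows, each an object with "fingers": the opening, from 0 (shut) to 1 (fully open); "delta_pos": the shift along the tool's x, y, z normalised to -1 to 1, where 1 is 300 mm, a list of three; "yaw": the turn about the tool's z normalised to -1 to 1, where 1 is pi/4 rad. A call has 1 to 12 rows; each row is the pose to reach, as a shift and turn from the pose commanded when the call began, along the tool's axes at that moment; what a row does not reach only later rows make up. A row lasts 1/10 s, in which the tool goes at most 50 mm and 8.59 degrees, less where a joint would pass 70% of its speed; a pose out of reach is approached as far as the arm can. A call with a number of a shift or a turn outside -1 to 1 is refused whole. A call with a gripper value outside its range is refused whole. The fingers move at their own pace and stop on an object; the grip force is fixed at half the most. Time passes only in rows, so rows that repeat a pose let the fingers close. It gives the time, the measured TCP pose, the force, the opening and the grip force at its end, in the units of the state.
- bot.get_obs(): the state, without advancing time (a new reading comes with each control period).
- bot.camera(name): name is "scene" or "side" or "wrist"; returns a dict with "image" (384x512x3 uint8, red, green, blue), "range_z" (384x512 float32, m along the optical axis (not along the pixel's ray), 0 where there is no reading), "fx", "fy", "cx", "cy" (pixels), "distortion" ([k1, k2, p1, p2, k3] as OpenCV has them; the pictures are not rectified), "rvec" (rotation vector, rad) and "tvec" (3), from world to camera coordinates, as OpenCV has them. Camera axes: x right, y down, z forward; pixel columns grow to the right and rows downward; lengths in m; the calibration is good to about 2 mm. A picture is of the moment at which its call begins.
- bot.job_done(): hands the job in; it is judged then, once.
The state is a dict: "clock": time; "joint_pos": joint angles; "joint_vel": joint speeds; "tau": joint torques, N m; "eef_pos": TCP position; "tool_rot": TCP orientation; "ft_force": force on the tool from outside, world axes, zero at the start; "ft_torque": the same for the moment, N m; "grip_width": finger opening in m; "grasp_force": force on a finger pad.
Only numpy, scipy, OpenCV 4.12 (cv2) and the standard library are available. Lean on these libraries where they do the work, as an engineer would, in place of code of your own. Each camera call takes 0.05 s, during which the arm holds its last target. There are 200 camera calls.

### The job

Push the steel swab box along the worktop into the open end of the low guide-rail lane and on down it until it is fully home against the end stop, without the box or your fingers touching either rail. Only push the box with the fingers: it must stay flat on the worktop, never lifted or tipped. Leave the two sample pots and the padlock where they stand.

Things in the scene. Friction and masses are not known exactly. Their poses are not given: they have to be found in the camera images.
- box_mid (a point): Middle of the swab box's body, 29 mm above its underside; axes as swab_box. The box starts in front of the lane's mouth, its +y end towards the lane, up to 0.2 rad askew and up to 35 mm off the lane's centre line. Home in the lane it is at x = 0, y = 125 mm of the lane's frame.
- swab_box: Closed plain steel box, lid fixed shut, 0.27 to 0.53 kg, loose on the worktop. Origin on its underside, 2.5 mm to the -x side of box_mid; y along its length, x across, z up. Body 85 mm wide (x), 130 mm long (y), flat upright sides to 55 mm; lid, 56 to 58 mm up, overhangs 2 mm all round. Lid tab (-x side) and hinge (+x side) are thin and without contact.
- lane: Docking lane, plain steel, fixed to the worktop, no floor of its own (the box slides on the worktop), open above. Origin: centre of the open mouth at worktop height; +y runs down the lane to the end stop, x across, z up. 103 mm wide between the rails, 190 mm long. End stop: cross bar 30 mm high; its two round rubber pads, at x = -28 and +28 mm, 16 mm up, face the mouth at y = 190 mm.
- rail_near: The straight rail on the lane's -x side (nearer the robot), not to be touched: 26 mm high, 10 mm thick, y = 0 to 190 mm, inner face at x = -51.5 mm, outside it a 3 mm high screw flange reaching x = -81 mm. Same origin and axes as the lane.
- rail_far: The straight rail on the lane's +x side (farther from the robot), not to be touched: 26 mm high, 10 mm thick, y = 0 to 190 mm, inner face at x = +51.5 mm, outside it a 3 mm high screw flange reaching x = +81 mm. Same origin and axes as the lane.
- pot_a: A sample pot with screw lid (white lid, beige body), 50 mm across, 66 mm high, standing beside the lane; origin at the centre of its underside. Bystander.
- pot_b: A sample pot with screw lid (white lid, pink body), 50 mm across, 66 mm high, standing beside the lane; origin at the centre of its underside. Bystander.
- padlock: A lock-out padlock lying flat beside the lane on its far side, 76 x 38 x 20 mm; origin about the middle of its underside. Bystander.
Things that resemble listed ones, but are neither listed nor needed, are in the scene too. Of the things that look like the swab_box, the largest one is meant.

How it is judged:
On the way:
1. the box has entered the lane between the rails (y of box_mid in the frame of lane above 0 m and x of box_mid in the frame of lane between -0.012 and 0.012 m), for 0.1 s.
At the end, for the whole second after the job is handed in: The box lies flat and at rest between the rails, its leading end within 5 mm of the end stop, middle within 10 mm of the lane's centre line and parallel to it within 0.1 rad; pots and padlock within 10 mm of where they stood (y of box_mid in the frame of lane above 0.12 m and x of box_mid in the frame of lane between -0.01 and 0.01 m and angle between the y axis of box_mid and the y axis of lane, either way round below 0.1 rad and angle between box_mid's own z axis and vertical below 0.05 rad and height (world z) of box_mid below 0.032 m and linear speed of swab_box below 0.01 m/s and not (distance of pot_a from where it was at the start of the episode above 0.01 m) and not (distance of pot_b from where it was at the start of the episode above 0.01 m) and not (distance of padlock from where it was at the start of the episode above 0.01 m)); the robot touches nothing.
It fails at once if a rail is touched (more than 0.3 N) (contact force between any of rail_near, rail_far and anything else above 0.3 N).
It fails at once if the box is lifted more than 6 mm or tipped more than 0.12 rad (height (world z) of box_mid above 0.035 m or angle between box_mid's own z axis and vertical above 0.12 rad).
It fails at once if a sample pot or the padlock is moved by more than 10 mm (distance of any of pot_a, pot_b, padlock from where it was at the start of the episode above 0.01 m).
It also fails if it takes over 72 s, if anything falls off the work surface, if the arm or the gripper's body presses on something with over 40 N, if the wrist force passes 120 N, or if a joint passes its speed limit or range.

## Working session

There is one attempt and no reset: what is moved stays moved. The work goes in short steps, Python scripts to look and compute and a tool call to move; the robot and the scene stay as the last step left them, time stands still between calls to the robot, and variables do not carry over. Pictures are saved under pics/ and viewed, at most 10 in all, crops included, and the job is handed in when it is done.

Besides the shell and the picture viewer there is one more tool, called as name(argument=value, ...), one argument or row to a line, values as JSON. jog_arm: Moves the arm, as the interface text tells. Scaled input: -1 to 1 covers 300 mm each way for a shift and pi/4 rad each way for a turn. Its arguments: {"type":"object","properties":{"deltas":{"type":"array","items":{"type":"object","properties":{"fingers":{"type":"number"},"delta_pos":{"type":"array","items":{"type":"number"}},"yaw":{"type":"number"}}}}},"required":["deltas"]}

```bash
mkdir -p pics; cat > h.py <<'E'
import numpy as np, cv2, pickle
from workcell import bot
def snap(n,f):
    c=bot.camera(n); cv2.imwrite(f'pics/{f}.png',c['image'][:,:,::-1]); pickle.dump(c,open(f'pics/{f}.pkl','wb')); return c
def cast(c,px,z):
    K=np.array([[c['fx'],0,c['cx']],[0,c['fy'],c['cy']],[0,0,1.]])
    u=cv2.undistortPoints(np.array(px,float).reshape(-1,1,2),K,np.array(c['distortion']))[:,0]
    R=cv2.Rodrigues(np.array(c['rvec']))[0]; o=-R.T@np.array(c['tvec']).ravel()
    d=np.c_[u,np.ones(len(u))]@R
    return o+d*((z-o[2])/d[:,2])[:,None]
def cloud(c):
    h,w=c['range_z'].shape
    K=np.array([[c['fx'],0,c['cx']],[0,c['fy'],c['cy']],[0,0,1.]])
    g=np.stack(np.meshgrid(np.arange(w),np.arange(h)),-1).reshape(-1,1,2).astype(float)
    u=cv2.undistortPoints(g,K,np.array(c['distortion']))[:,0]
    z=c['range_z'].reshape(-1,1); R=cv2.Rodrigues(np.array(c['rvec']))[0]
    P=(np.c_[u,np.ones(len(u))]*z-np.array(c['tvec']).ravel())@R
    P[z[:,0]==0]=np.nan
    return P.reshape(h,w,3)
E
python3 - <<'E'
from h import *
a=snap('scene','sc');b=snap('side','si');w=snap('wrist','wr')
cv2.imwrite('pics/both.png',cv2.resize(np.hstack([a['image'],b['image']])[:,:,::-1],(800,300)))
for c in(a,b,w):
    R=cv2.Rodrigues(np.array(c['rvec']))[0];print(-R.T@np.array(c['tvec']).ravel(),R[2],c['fx'])
print(bot.get_obs())
E
```

```text
[-0.05052358 -0.52986718  0.81885166] [ 0.52868198  0.48456371 -0.69691705] 423.14778397136956
[0.58316763 0.75724187 0.66395002] [-0.05732723 -0.77476549 -0.62964436] 409.7638431592542
[0.06501749 0.50142713 0.37273227] [ 0.28419857 -0.08382243 -0.95509422] 318.0492085341436
{'clock': 0.15, 'joint_pos': array([1.28999263e+00, 2.41238162e-01, 4.03528407e-03, 1.33522495e+00,
       1.45368798e-05, 1.57081847e+00]), 'joint_vel': array([ 0.00049748, -0.00206066,  0.00456799,  0.0003265 , -0.00147946,
        0.00152679]), 'tau': array([ 1.96642071e-05, -3.72636366e+01,  2.52638304e+01,  1.23287510e-02,
       -1.18763815e-06,  4.78417007e-06]), 'eef_pos': array([0.13842435, 0.47994832, 0.23061897]), 'tool_rot': array([ 1.39951943e-01,  9.90157961e-01, -8.06705016e-04, -1.21344582e-04]), 'ft_force': array([-0.72367324,  0.11245322, -0.02515124]), 'ft_torque': array([-0.01047484,  0.0027453 , -0.01188604]), 'grasp_force': 0.0, 'grip_width': 0.08520134794632728}
```

View pics/sc.png

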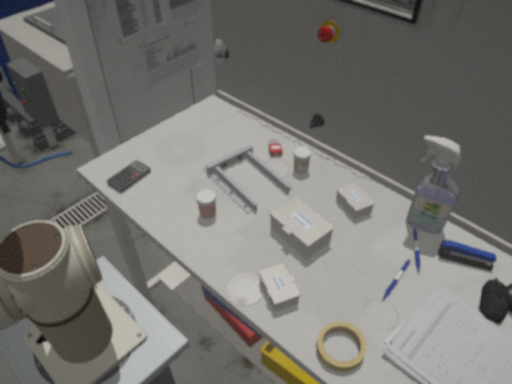

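View pics/si.png

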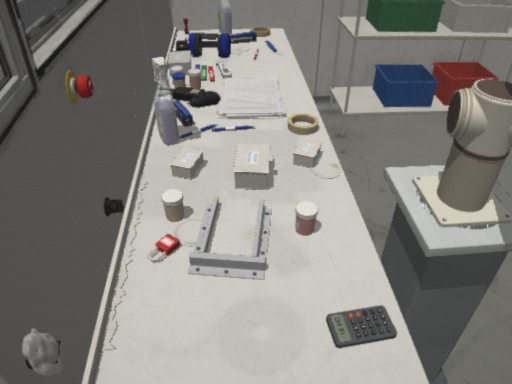

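Three box-like things in the scene view: (302,227), (354,199) and (279,285). The one at (302,227), which is (253,165) in the side view, is clearly the largest and stands before the lane mouth. The lane is at (240,178), and the pots are at (206,204) and (301,158). I'll confirm the box in a crop and measure.

```bash
python3 - <<'E'
from h import *
def rect(Q):
    r=cv2.minAreaRect((Q[:,:2]*1000).astype(np.float32)); return r
out=[]
for f in('sc','si'):
    c=pickle.load(open(f'pics/{f}.pkl','rb'));P=cloud(c);z=P[...,2]
    reg=(P[...,0]>0.2)&(P[...,0]<0.85)&(P[...,1]>-.35)&(P[...,1]<.6)
    print(f,'table z',np.nanmedian(z[reg]))
    for nm,lo,hi,mn in(('top',.045,.075,60),('rail',.015,.036,60)):
        m=(reg&(z>lo)&(z<hi)).astype(np.uint8)
        n,l,s,ce=cv2.connectedComponentsWithStats(m)
        for i in range(1,n):
            if s[i,4]>mn:
                Q=P[l==i]; print(nm,ce[i].round(),s[i,4],'zmed',np.median(Q[:,2]).round(4),rect(Q))
c=pickle.load(open('pics/sc.pkl','rb'));s=pickle.load(open('pics/si.pkl','rb'))
A=cv2.resize(c['image'][140:310,190:390],(800,600)[:2] and (400,340));B=cv2.resize(s['image'][130:290,150:350],(400,320))
B=cv2.copyMakeBorder(B,0,20,0,0,cv2.BORDER_CONSTANT)
cv2.imwrite('pics/crop.png',np.hstack([A,B])[:,:,::-1])
E
```

```text
sc table z -0.0017115676320167915
top [302. 154.] 228 zmed 0.0634 ((722.8541870117188, 3.8763046264648438), (50.07463836669922, 48.240333557128906), 43.563724517822266)
top [205. 198.] 290 zmed 0.0631 ((418.45751953125, 73.29264831542969), (49.63502883911133, 49.239410400390625), 36.229068756103516)
top [301. 222.] 1692 zmed 0.0572 ((524.1466064453125, -149.57275390625), (136.68690490722656, 102.5174331665039), 81.55563354492188)
top [413. 209.] 82 zmed 0.061 ((746.6428833007812, -333.9690246582031), (33.35532760620117, 9.534836769104004), 60.4416389465332)
rail [320. 144.] 711 zmed 0.0185 ((840.064453125, 89.38623046875), (18.663419723510742, 774.4906616210938), 0.1609872728586197)
rail [243. 170.] 858 zmed 0.0241 ((584.581787109375, 79.56698608398438), (213.13418579101562, 159.50100708007812), 79.70039367675781)
rail [275. 148.] 109 zmed 0.0182 ((731.1640014648438, 108.91918182373047), (42.261329650878906, 37.942481994628906), 49.4228401184082)
rail [301. 166.] 86 zmed 0.0246 ((712.4784545898438, -2.4944496154785156), (21.608036041259766, 44.536685943603516), 29.15930938720703)
rai
[... 1608 characters left out ...]
19677734), 34.2010498046875)
rail [251. 181.] 210 zmed 0.0253 ((531.4426879882812, -86.89863586425781), (8.478728294372559, 83.10160827636719), 82.90023040771484)
rail [229. 245.] 1344 zmed 0.0262 ((583.2930297851562, 79.66612243652344), (212.28944396972656, 158.756591796875), 79.56832122802734)
rail [174. 213.] 123 zmed 0.0255 ((721.5531005859375, 16.897602081298828), (45.36342239379883, 23.01433753967285), 7.255582332611084)
rail [305. 226.] 130 zmed 0.0257 ((419.39971923828125, 88.18392181396484), (19.56302833557129, 44.315818786621094), 80.25228881835938)
rail [167. 242.] 252 zmed 0.0194 ((730.981201171875, 110.31207275390625), (42.55493927001953, 38.578102111816406), 51.137149810791016)
```

View pics/crop.png

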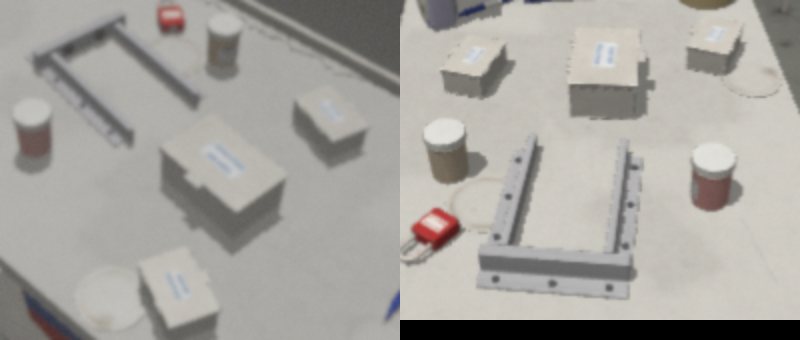

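Confirmed: the central box (crop at (222,165) left, (605,70) right) is the largest, with its tab on the near side. Next I'll refine the lane and box fits.

```bash
cat >> h.py <<'E'
def pts(c,lo,hi,x0,x1,y0,y1):
    P=cloud(c).reshape(-1,3); return P[(P[:,2]>lo)&(P[:,2]<hi)&(P[:,0]>x0)&(P[:,0]<x1)&(P[:,1]>y0)&(P[:,1]<y1)]
def box(c,ctr,th):
    """lid fit near centre guess; returns centre, angle of the y axis (rad)"""
    Q=pts(c,.052,.066,ctr[0]-.11,ctr[0]+.11,ctr[1]-.11,ctr[1]+.11)[:,:2]
    for _ in range(4):
        ey=np.array([np.cos(th),np.sin(th)]); ex=np.array([ey[1],-ey[0]])
        u,v=Q@ex,Q@ey; k=lambda a,b,q:[np.quantile(a[np.abs(b-t)<.005],q) for t in g]
        g=np.linspace(u.min()+.025,u.max()-.025,6); hi=k(v,u,.98);lo=k(v,u,.02)
        s1=-(np.polyfit(g,hi,1)[0]+np.polyfit(g,lo,1)[0])/2; yc=(np.median(hi)+np.median(lo))/2; L=np.median(hi)-np.median(lo)
        m=(v>v.min()+.015)&(v<v.max()-.015); g=np.linspace(v.min()+.015,v.max()-.015,9); hi=np.array(k(u,v,.98));lo=np.array(k(u,v,.02))
        # drop tab (middle of the -x edge)
        e=np.abs(g-yc)>.03; pl=np.polyfit(g[e],lo[e],1);ph=np.polyfit(g[e],hi[e],1); s2=(pl[0]+ph[0])/2
        xc=(np.median(hi[e])+np.median(lo[e]))/2; W=np.median(hi[e])-np.median(lo[e]); C=xc*ex+yc*ey
        th-=s2
    return C,th,(L,W,s1,np.median(lo[e]),np.median(hi[e]))
E
python3 - <<'E'
from h import *
th=np.radians(79.6)
for f in('sc','si'):
    c=pickle.load(open(f'pics/{f}.pkl','rb'))
    Q=pts(c,.02,.036,.46,.7,-.05,.2)[:,:2]
    t=th
    for _ in range(5):
        ey=np.array([np.cos(t),np.sin(t)]);ex=np.array([ey[1],-ey[0]]);o=np.array([.566,-.025])
        d=Q-o;u,v=d@ex,d@ey
        s=(v>.015)&(v<.18)
        a=[np.polyfit(v[m],u[m],1) for m in(s&(abs(u+.0565)<.015),s&(abs(u-.0565)<.015))]
        t-=(a[0][0]+a[1][0])/2
    L=[np.median(u[s&(np.sign(u)==k)&(abs(abs(u)-.0565)<.015)]) for k in(-1,1)]
    xc=sum(L)/2; r=abs(abs(u-xc)-.0565)<.006
    print(f,'lane ang',np.degrees(t),'rails',L,[x[0] for x in a],'mouth v',np.quantile(v[r],.01),v.max(),'x0',o+ex*xc)
    print('box',box(c,(.522,-.150),np.radians(82)))
E
```

```text
sc lane ang 80.11409123966189 rails [np.float64(-0.05648514595621812), np.float64(0.05602004868229736)] [np.float64(0.004708755657426599), np.float64(-0.00470875561391896)] mouth v 0.0011731886278623777 0.2130043875253981 x0 [ 0.5657709  -0.02496007]
box (array([ 0.52584003, -0.15081487]), np.float64(1.4582645568856032), (np.float64(0.12760561777550303), np.float64(0.08788734438196089), np.float64(0.019813608032111293), np.float64(0.495589794035611), np.float64(0.5834771384175719)))
si lane ang 79.85610799461794 rails [np.float64(-0.0581473022121906), np.float64(0.054431226270736224)] [np.float64(-0.0012522367192628362), np.float64(0.0012522367967772489)] mouth v 0.004802529607845995 0.2120771025834686 x0 [ 0.56417101 -0.02467276]
box (array([ 0.52366997, -0.14992359]), np.float64(1.4417524496059468), (np.float64(0.13040093281951834), np.float64(0.08581754686105952), np.float64(-0.02741799190961338), np.float64(0.49568503510205525), np.float64(0.5815025819631148)))
```

jog_arm(
  deltas=[
    {"delta_pos": [-0.78, -0.845, 0], "yaw": -0.136, "fingers": 1},
    {"delta_pos": [-0.78, -0.845, 0], "yaw": -0.136, "fingers": 1},
    {"delta_pos": [-0.78, -0.845, 0], "yaw": -0.136, "fingers": 1},
    {"delta_pos": [-0.78, -0.845, 0], "yaw": -0.136, "fingers": 1},
    {"delta_pos": [-0.78, -0.845, 0], "yaw": -0.136, "fingers": 1},
    {"delta_pos": [-0.78, -0.845, 0], "yaw": -0.136, "fingers": 1},
    {"delta_pos": [-0.78, -0.845, 0], "yaw": -0.136, "fingers": 1},
    {"delta_pos": [-0.78, -0.845, 0], "yaw": -0.136, "fingers": 1},
    {"delta_pos": [-0.78, -0.845, 0], "yaw": -0.136, "fingers": 1},
    {"delta_pos": [-0.78, -0.845, 0], "yaw": -0.136, "fingers": 1},
  ],
)

```text
clock: 1.15
eef_pos: [0.2929, 0.1726, 0.2312]
tool_rot: [0.086, 0.996, 0.0, -0.0]
ft_force: [0.1, 0.4, -0.2]
grip_width: 0.0853
grasp_force: 0.0
```

```bash
cat >> h.py <<'E'
from scipy.spatial.transform import Rotation as Ro
LA=np.radians(80.0); LO=np.array([.5653,-.0225]); EY=np.array([np.cos(LA),np.sin(LA)]); EX=np.array([EY[1],-EY[0]])
def lane(p): d=np.asarray(p)[:2]-LO; return d@EX,d@EY
def go(lx,ly,z,ang):
    """print normalised jog to lane point lx,ly, height z, finger line at world angle ang (deg)"""
    s=bot.get_obs(); R=Ro.from_quat(s['tool_rot']).as_matrix(); p=s['eef_pos']
    a=np.degrees(np.arctan2(R[1,1],R[0,1])); d=(ang-a+90)%180-90
    t=np.r_[LO+lx*EX+ly*EY,z]
    print('clock',s['clock'],'eef',p.round(4),'lane',np.round(lane(p),4),'ang',a.round(2),'j',s['joint_pos'].round(2),'F',s['ft_force'].round(2))
    print('target',t.round(4),'delta',(R.T@(t-p)/.3).round(4),'yaw',round(-np.radians(d)/(np.pi/4),4))
E
python3 -c "
from h import *
go(-.098,-.133,.10,80)"
```

```text
clock 1.15 eef [0.2929 0.1726 0.2312] lane [-0.3022  0.1448] ang 80.08 j [ 0.53 -0.08 -0.35  1.3   0.    0.71] F [ 0.06  0.38 -0.25]
target [ 0.4457 -0.1365  0.1   ] delta [-0.6795 -0.927   0.437 ] yaw 0.0018
```

jog_arm(
  deltas=[
    {"delta_pos": [-0.68, -0.927, 0.3], "yaw": 0, "fingers": 1},
    {"delta_pos": [-0.68, -0.927, 0.3], "yaw": 0, "fingers": 1},
    {"delta_pos": [-0.68, -0.927, 0.3], "yaw": 0, "fingers": 1},
    {"delta_pos": [-0.68, -0.927, 0.3], "yaw": 0, "fingers": 1},
    {"delta_pos": [-0.68, -0.927, 0.3], "yaw": 0, "fingers": 1},
    {"delta_pos": [-0.68, -0.927, 0.3], "yaw": 0, "fingers": 1},
    {"delta_pos": [-0.68, -0.927, 0.3], "yaw": 0, "fingers": 1},
    {"delta_pos": [-0.68, -0.927, 0.3], "yaw": 0, "fingers": 1},
    {"delta_pos": [-0.68, -0.927, 0.73], "yaw": 0, "fingers": 1},
    {"delta_pos": [-0.68, -0.927, 0.73], "yaw": 0, "fingers": 1},
    {"delta_pos": [-0.68, -0.927, 0.73], "yaw": 0, "fingers": 1},
    {"delta_pos": [-0.68, -0.927, 0.73], "yaw": 0, "fingers": 1},
  ],
)

```text
clock: 2.35
eef_pos: [0.4422, -0.1336, 0.0083]
tool_rot: [0.085, 0.996, 0.001, -0.005]
ft_force: [-0.2, 0.8, 0.3]
grip_width: 0.0855
grasp_force: 0.0
```

```bash
python3 -c "
from h import *
snap('scene','sc2')
go(-.056,-.133,.012,80)"
```

```text
clock 2.4 eef [ 0.4444 -0.1346  0.0107] lane [-0.0996 -0.1314] ang 80.25 j [-0.29  0.4  -0.41  0.76  0.   -0.12] F [ 0.6  -0.39  0.24]
target [ 0.4871 -0.1438  0.012 ] delta [-0.1454 -0.0061 -0.005 ] yaw 0.0055
```

View pics/sc2.png

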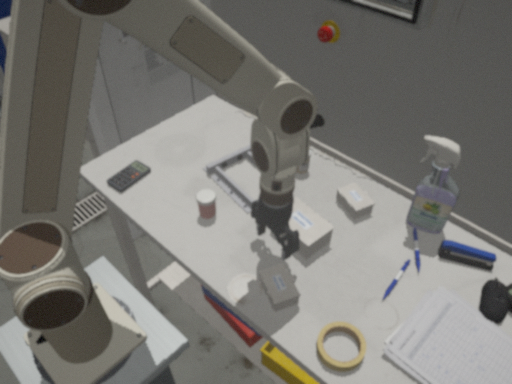

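The open fingers stand at (275,235), beside the box's near face and clear of the small box. Pushing sideways now.

jog_arm(
  deltas=[
    {"delta_pos": [-0.02, 0, 0], "yaw": 0, "fingers": 1},
    {"delta_pos": [-0.04, 0, 0], "yaw": 0, "fingers": 1},
    {"delta_pos": [-0.055, 0, 0], "yaw": 0, "fingers": 1},
    {"delta_pos": [-0.07, 0, 0], "yaw": 0, "fingers": 1},
    {"delta_pos": [-0.08, 0, 0], "yaw": 0, "fingers": 1},
    {"delta_pos": [-0.09, 0, 0], "yaw": 0, "fingers": 1},
    {"delta_pos": [-0.1, 0, 0], "yaw": 0, "fingers": 1},
    {"delta_pos": [-0.107, 0, 0], "yaw": 0, "fingers": 1},
    {"delta_pos": [-0.114, 0, 0], "yaw": 0, "fingers": 1},
    {"delta_pos": [-0.12, 0, 0], "yaw": 0, "fingers": 1},
    {"delta_pos": [-0.12, 0, 0], "yaw": 0, "fingers": 1},
  ],
)

```text
clock: 3.5
eef_pos: [0.4817, -0.1436, 0.0122]
tool_rot: [0.087, 0.996, -0.0, 0.0]
ft_force: [-0.8, -1.4, -1.2]
grip_width: 0.0857
grasp_force: 0.2
```

```bash
python3 -c "
from h import *
c=snap('side','si3')
C,t,i=box(c,(.53,-.15),np.radians(81)); print('box',np.round(lane(C),4),np.degrees(t).round(2),i)
go(-.056,-.133,.012,80)"
```

```text
box [-0.0037 -0.1324] 87.26 (np.float64(0.1300968701306524), np.float64(0.07937556488616959), np.float64(0.15170288165960683), np.float64(0.5039258015566319), np.float64(0.5833013664428015))
clock 3.55 eef [ 0.4818 -0.1436  0.0122] lane [-0.0612 -0.1338] ang 80.03 j [-0.29  0.45 -0.32  0.8  -0.   -0.12] F [-0.14 -0.43 -1.22]
target [ 0.4871 -0.1438  0.012 ] delta [-0.0174  0.0025  0.0008] yaw 0.0006
```

View pics/si3.png

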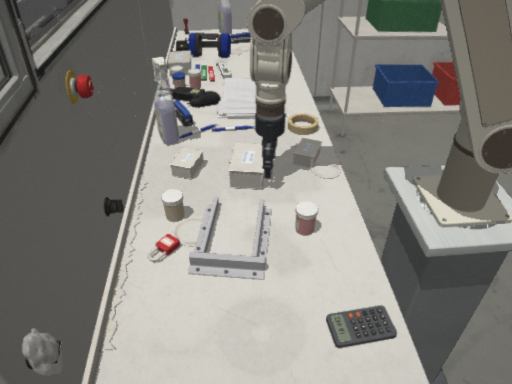

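```bash
cat >> h.py <<'E'
def front(c,z0=.012,z1=.048,cx=0.,y0=-.09):
    """front (+y) face and far lid edge in lane coordinates"""
    P=cloud(c).reshape(-1,3); P=P[~np.isnan(P[:,0])]; u=(P[:,:2]-LO)@EX; v=(P[:,:2]-LO)@EY; z=P[:,2]
    m=(z>z0)&(z<z1)&(abs(u-cx)<.06)&(v>y0)&(v<y0+.05)
    p=np.polyfit(u[m],v[m],1); r=abs(v-np.polyval(p,u))<.006; p=np.polyfit(u[m&r],v[m&r],1)
    yf=np.polyval(p,cx)
    print('front y',yf.round(4),'box turn vs lane (deg,+ccw)',np.degrees(np.arctan(p[0])).round(2),'u range',np.quantile(u[m&r],[.01,.99]).round(4),(m&r).sum())
    t=(z>.052)&(z<.066)&(u>cx)&(u<cx+.07)&(v<yf)&(v>yf-.14)
    g=np.arange(yf-.125,yf-.005,.01); e=[np.quantile(u[t&(abs(v-k)<.005)],.98) if (t&(abs(v-k)<.005)).sum()>5 else np.nan for k in g]
    q=np.arange(yf-.125,yf-.005,.01); n=[np.quantile(u[(z>.052)&(z<.066)&(abs(u)<.075)&(abs(v-k)<.005)],.02) if ((z>.052)&(z<.066)&(abs(u)<.075)&(abs(v-k)<.005)).sum()>5 else np.nan for k in q]
    print('far',np.round(e,4)); print('near',np.round(n,4))
E
python3 -c "
from h import *
front(pickle.load(open('pics/si.pkl','rb')),cx=-.018,y0=-.09)
front(pickle.load(open('pics/si3.pkl','rb')),y0=-.09)"
```

```text
front y -0.0692 box turn vs lane (deg,+ccw) 2.29 u range [-0.0636  0.0191] 367
far [0.0252 0.0273 0.0284 0.0289 0.0277 0.023  0.0249 0.0241 0.0271 0.0257
 0.0252 0.0226]
near [-0.0566 -0.0601 -0.0583 -0.0608 -0.0609 -0.0697 -0.0702 -0.0684 -0.0611
 -0.0618 -0.0639 -0.0619]
front y -0.0705 box turn vs lane (deg,+ccw) 0.02 u range [-0.0507  0.0327] 367
far [0.0347 0.0384 0.037  0.0373 0.0344 0.0343 0.0354 0.0352 0.0381 0.0376
 0.0364 0.0345]
near [-0.0366 -0.0377 -0.0388 -0.039  -0.0404 -0.0409 -0.0442 -0.0447 -0.0454
 -0.0464 -0.0457 -0.0673]
```

jog_arm(
  deltas=[
    {"delta_pos": [-0.008, 0, 0], "yaw": 0, "fingers": 1},
    {"delta_pos": [-0.015, 0, 0], "yaw": 0, "fingers": 1},
    {"delta_pos": [-0.022, 0, 0], "yaw": 0, "fingers": 1},
    {"delta_pos": [-0.027, 0, 0], "yaw": 0, "fingers": 1},
    {"delta_pos": [-0.027, 0, 0], "yaw": 0, "fingers": 1},
    {"delta_pos": [0.03, 0, 0], "yaw": 0, "fingers": 1},
    {"delta_pos": [0.1, 0, -0.1], "yaw": 0, "fingers": 1},
    {"delta_pos": [0.1, 0, -0.5], "yaw": 0, "fingers": 1},
    {"delta_pos": [0.1, 0, -0.5], "yaw": 0, "fingers": 1},
    {"delta_pos": [0.1, 0, -0.5], "yaw": 0, "fingers": 1},
    {"delta_pos": [0.1, 0, -0.5], "yaw": 0, "fingers": 1},
  ],
)

```text
clock: 4.65
eef_pos: [0.4553, -0.1393, 0.1668]
tool_rot: [0.087, 0.996, -0.001, 0.005]
ft_force: [0.2, 0.7, -0.7]
grip_width: 0.0856
grasp_force: 0.0
```

```bash
python3 -c "
from h import *
front(snap('side','si4'),y0=-.09)
go(0,-.235,.15,-10)"
```

```text
front y -0.0705 box turn vs lane (deg,+ccw) -0.08 u range [-0.0429  0.0407] 365
far [0.0428 0.044  0.0471 0.0458 0.0438 0.0425 0.0422 0.0435 0.0471 0.0471
 0.0439 0.0425]
near [-0.0416 -0.0432 -0.0431 -0.0448 -0.0421 -0.0507 -0.0517 -0.0522 -0.0438
 -0.0448 -0.0416 -0.0427]
clock 4.7 eef [ 0.4537 -0.1388  0.1644] lane [-0.0897 -0.1339] ang 80.03 j [-0.3   0.23 -0.19  1.15  0.   -0.12] F [ 0.04 -0.73  0.66]
target [ 0.5245 -0.2539  0.15  ] delta [-0.2984 -0.3371  0.0502] yaw -1.9992
```

jog_arm(
  deltas=[
    {"delta_pos": [-0.3, -0.387, 0], "yaw": 1, "fingers": 0.55},
    {"delta_pos": [-0.3, -0.387, 0], "yaw": 1, "fingers": 0.55},
    {"delta_pos": [-0.3, -0.387, 0], "yaw": 1, "fingers": 0.55},
    {"delta_pos": [-0.3, -0.387, 0], "yaw": 1, "fingers": 0.55},
    {"delta_pos": [-0.3, -0.387, 0], "yaw": 1, "fingers": 0.55},
    {"delta_pos": [-0.3, -0.387, 0], "yaw": 1, "fingers": 0.55},
    {"delta_pos": [-0.3, -0.387, 0], "yaw": 1, "fingers": 0.55},
  ],
)

```text
clock: 5.4
eef_pos: [0.5196, -0.2679, 0.1599]
tool_rot: [0.462, 0.887, 0.0, -0.002]
ft_force: [0.2, 0.3, 0.4]
grip_width: 0.0471
grasp_force: 0.0
```

jog_arm(
  deltas=[
    {"delta_pos": [0, 0, 0], "yaw": 1, "fingers": 0.55},
    {"delta_pos": [0, 0, 0], "yaw": 1, "fingers": 0.55},
    {"delta_pos": [0, 0, 0], "yaw": 1, "fingers": 0.55},
    {"delta_pos": [0, 0, 0], "yaw": 1, "fingers": 0.55},
    {"delta_pos": [0, 0, 0], "yaw": 1, "fingers": 0.55},
    {"delta_pos": [0, 0, 0], "yaw": 1, "fingers": 0.55},
    {"delta_pos": [0, 0, 0], "yaw": 1, "fingers": 0.55},
    {"delta_pos": [0, 0, 0], "yaw": 1, "fingers": 0.55},
  ],
)

```text
clock: 6.2
eef_pos: [0.52, -0.2679, 0.1615]
tool_rot: [0.765, 0.644, -0.0, -0.001]
ft_force: [-0.7, -0.2, 0.1]
grip_width: 0.0471
grasp_force: 0.0
```

```bash
python3 -c "
from h import *
go(0,-.245,.012,-10); print(bot.get_obs()['grip_width'])"
```

```text
clock 6.2 eef [ 0.52   -0.2679  0.1615] lane [-0.0019 -0.2495] ang -9.88 j [-0.48  0.45  0.12  1.24 -0.    1.27] F [-0.72 -0.23  0.09]
target [ 0.5228 -0.2638  0.012 ] delta [0.0149 0.0072 0.4983] yaw 0.0027
0.04714877262299977
```

jog_arm(
  deltas=[
    {"delta_pos": [0, 0.006, 0.15], "yaw": 0.003, "fingers": 0.55},
    {"delta_pos": [0, 0.006, 0.3], "yaw": 0.003, "fingers": 0.55},
    {"delta_pos": [0, 0.006, 0.42], "yaw": 0.003, "fingers": 0.55},
    {"delta_pos": [0, 0.006, 0.5], "yaw": 0.003, "fingers": 0.55},
    {"delta_pos": [0, 0.006, 0.5], "yaw": 0.003, "fingers": 0.55},
    {"delta_pos": [0, 0.006, 0.5], "yaw": 0.003, "fingers": 0.55},
  ],
)

```text
clock: 6.8
eef_pos: [0.5221, -0.2684, 0.0123]
tool_rot: [0.766, 0.642, -0.0, -0.0]
ft_force: [0.1, -0.5, 0.1]
grip_width: 0.0472
grasp_force: 0.0
```

```bash
python3 -c "
from h import *
front(snap('side','si5'),y0=-.09)
go(0,-.153,.012,-10)"
```

```text
front y -0.0704 box turn vs lane (deg,+ccw) 0.08 u range [-0.0428  0.0407] 368
far [0.0421 0.0438 0.0453 0.0457 0.0415 0.0429 0.0435 0.0433 0.0462 0.0479
 0.0424 0.0423]
near [-0.0427 -0.0408 -0.0442 -0.0438 -0.0423 -0.0506 -0.0517 -0.0524 -0.0437
 -0.0447 -0.0429 -0.043 ]
clock 6.85 eef [ 0.5231 -0.269   0.0135] lane [ 0.0013 -0.25  ] ang -10.08 j [-0.47  0.59 -0.07  0.91 -0.    1.27] F [-0.71  0.46 -0.6 ]
target [ 0.5387 -0.1732  0.012 ] delta [ 0.3235 -0.0047  0.0049] yaw -0.0017
```

View pics/si5.png

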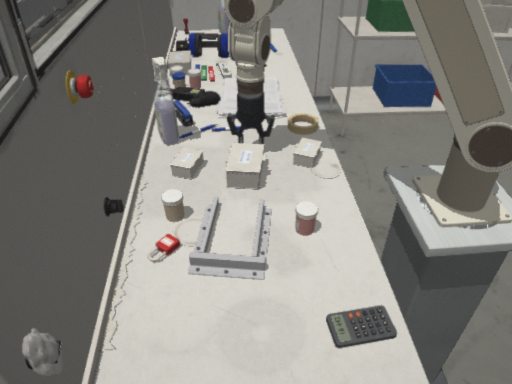

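The fingers stand behind the box at (248,125), and the box at (245,165) is centred and parallel to the lane. Pushing towards the mouth.

jog_arm(
  deltas=[
    {"delta_pos": [0.05, -0.003, 0], "yaw": 0, "fingers": 0.55},
    {"delta_pos": [0.09, -0.003, 0], "yaw": 0, "fingers": 0.55},
    {"delta_pos": [0.115, -0.003, 0], "yaw": 0, "fingers": 0.55},
    {"delta_pos": [0.14, -0.003, 0], "yaw": 0, "fingers": 0.55},
    {"delta_pos": [0.165, -0.003, 0], "yaw": 0, "fingers": 0.55},
    {"delta_pos": [0.19, -0.003, 0], "yaw": 0, "fingers": 0.55},
    {"delta_pos": [0.215, -0.003, 0], "yaw": 0, "fingers": 0.55},
    {"delta_pos": [0.24, -0.003, 0], "yaw": 0, "fingers": 0.55},
    {"delta_pos": [0.26, -0.003, 0], "yaw": 0, "fingers": 0.55},
    {"delta_pos": [0.275, -0.003, 0], "yaw": 0, "fingers": 0.55},
    {"delta_pos": [0.285, -0.003, 0], "yaw": 0, "fingers": 0.55},
    {"delta_pos": [0.285, -0.003, 0], "yaw": 0, "fingers": 0.55},
  ],
)

```text
clock: 8.05
eef_pos: [0.537, -0.1839, 0.013]
tool_rot: [0.767, 0.642, 0.0, 0.001]
ft_force: [-0.8, -2.3, 5.8]
grip_width: 0.047
grasp_force: 0.0
```

```bash
python3 -c "
from h import *
front(snap('side','si6'),y0=-.045)
go(0,-.07,.012,-10)"
```

```text
front y -0.021 box turn vs lane (deg,+ccw) 0.26 u range [-0.0424  0.0409] 382
far [0.0423 0.0447 0.0476 0.0466 0.0447 0.043  0.0434 0.0436 0.0471 0.0469
 0.0436 0.0437]
near [-0.0443 -0.0435 -0.0428 -0.0427 -0.0432 -0.0522 -0.0502 -0.0506 -0.0416
 -0.0438 -0.0427 -0.0431]
clock 8.1 eef [ 0.537  -0.1839  0.013 ] lane [ 0.0002 -0.1639] ang -10.1 j [-0.33  0.55 -0.13  0.88  0.    1.42] F [-0.04 -2.38  6.57]
target [ 0.5531 -0.0914  0.012 ] delta [ 0.3128 -0.0012  0.0033] yaw -0.0022
```

jog_arm(
  deltas=[
    {"delta_pos": [0.02, -0.001, 0], "yaw": -0.002, "fingers": 0.55},
    {"delta_pos": [0.045, -0.001, 0], "yaw": -0.002, "fingers": 0.55},
    {"delta_pos": [0.075, -0.001, 0], "yaw": -0.002, "fingers": 0.55},
    {"delta_pos": [0.105, -0.001, 0], "yaw": -0.002, "fingers": 0.55},
    {"delta_pos": [0.135, -0.001, 0], "yaw": -0.002, "fingers": 0.55},
    {"delta_pos": [0.165, -0.001, 0], "yaw": -0.002, "fingers": 0.55},
    {"delta_pos": [0.195, -0.001, 0], "yaw": -0.002, "fingers": 0.55},
    {"delta_pos": [0.225, -0.001, 0], "yaw": -0.002, "fingers": 0.55},
    {"delta_pos": [0.255, -0.001, 0], "yaw": -0.002, "fingers": 0.55},
    {"delta_pos": [0.28, -0.001, 0], "yaw": -0.002, "fingers": 0.55},
    {"delta_pos": [0.3, -0.001, 0], "yaw": -0.002, "fingers": 0.55},
    {"delta_pos": [0.3, -0.001, 0], "yaw": -0.002, "fingers": 0.55},
  ],
)

```text
clock: 9.3
eef_pos: [0.5524, -0.0946, 0.0129]
tool_rot: [0.766, 0.643, 0.001, 0.0]
ft_force: [-0.3, -1.1, 5.2]
grip_width: 0.0472
grasp_force: 0.0
```

```bash
python3 -c "
from h import *
c=snap('side','si7'); front(c,z0=.032,z1=.05,y0=.045)
go(0,.035,.012,-10)"
```

```text
front y 0.0697 box turn vs lane (deg,+ccw) 0.04 u range [-0.0419  0.0418] 217
far [0.042  0.0456 0.0448 0.0474 0.0458 0.0433 0.0425 0.0434 0.0468 0.0467
 0.0453 0.0427]
near [-0.0442 -0.0426 -0.042  -0.0424 -0.0449 -0.0513 -0.0519 -0.0508 -0.0437
 -0.0434 -0.042  -0.0447]
clock 9.35 eef [ 0.5524 -0.0945  0.0129] lane [-0.0002 -0.0732] ang -9.98 j [-0.17  0.54 -0.15  0.87  0.    1.57] F [-0.28 -1.36  5.84]
target [0.5714 0.012  0.012 ] delta [0.3606 0.0007 0.0035] yaw 0.0004
```

View pics/si7.png

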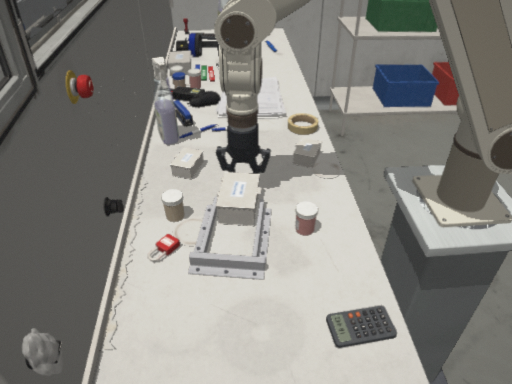

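The box is centred between the rails at (238,195), and its front is 70 mm into the lane. I'll back off slightly to narrow the fingers for more rail clearance, then continue.

jog_arm(
  deltas=[
    {"delta_pos": [-0.03, 0, 0], "yaw": 0, "fingers": 0.55},
    {"delta_pos": [-0.04, 0, 0], "yaw": 0, "fingers": 0.4},
    {"delta_pos": [-0.04, 0, 0], "yaw": 0, "fingers": 0.4},
    {"delta_pos": [-0.02, 0, 0], "yaw": 0, "fingers": 0.4},
    {"delta_pos": [0.0, 0, 0], "yaw": 0, "fingers": 0.4},
    {"delta_pos": [0.025, 0, 0], "yaw": 0, "fingers": 0.4},
    {"delta_pos": [0.055, 0, 0], "yaw": 0, "fingers": 0.4},
    {"delta_pos": [0.085, 0, 0], "yaw": 0, "fingers": 0.4},
    {"delta_pos": [0.115, 0, 0], "yaw": 0, "fingers": 0.4},
    {"delta_pos": [0.14, 0, 0], "yaw": 0, "fingers": 0.4},
    {"delta_pos": [0.16, 0, 0], "yaw": 0, "fingers": 0.4},
    {"delta_pos": [0.16, 0, 0], "yaw": 0, "fingers": 0.4},
  ],
)

```text
clock: 10.55
eef_pos: [0.5604, -0.047, 0.0124]
tool_rot: [0.766, 0.643, 0.0, -0.0]
ft_force: [0.0, 0.5, 0.3]
grip_width: 0.0342
grasp_force: 0.0
```

```bash
python3 -c "
from h import *
c=snap('side','si8'); front(c,z0=.035,z1=.05,y0=.095)
go(0,.035,.013,-10)"
```

```text
front y 0.1198 box turn vs lane (deg,+ccw) 0.27 u range [-0.0423  0.0418] 202
far [0.0419 0.0455 0.0473 0.0469 0.0442 0.0425 0.0434 0.0457 0.0465 0.0479
 0.0457 0.0433]
near [-0.0435 -0.043  -0.0414 -0.0444 -0.0424 -0.0512 -0.0507 -0.0519 -0.0446
 -0.0409 -0.0445 -0.0423]
clock 10.6 eef [ 0.5603 -0.0475  0.0124] lane [-0.0005 -0.0255] ang -9.96 j [-0.08  0.55 -0.15  0.87  0.    1.66] F [-0.44 -0.45 -0.17]
target [0.5714 0.012  0.013 ] delta [ 0.2017  0.0019 -0.0019] yaw 0.001
```

jog_arm(
  deltas=[
    {"delta_pos": [0.02, 0, 0], "yaw": 0, "fingers": 0.4},
    {"delta_pos": [0.045, 0, 0], "yaw": 0, "fingers": 0.4},
    {"delta_pos": [0.075, 0, 0], "yaw": 0, "fingers": 0.4},
    {"delta_pos": [0.105, 0, 0], "yaw": 0, "fingers": 0.4},
    {"delta_pos": [0.13, 0, 0], "yaw": 0, "fingers": 0.4},
    {"delta_pos": [0.155, 0, 0], "yaw": 0, "fingers": 0.4},
    {"delta_pos": [0.175, 0, 0], "yaw": 0, "fingers": 0.4},
    {"delta_pos": [0.19, 0, 0], "yaw": 0, "fingers": 0.4},
    {"delta_pos": [0.2, 0, 0], "yaw": 0, "fingers": 0.4},
    {"delta_pos": [0.207, 0, 0], "yaw": 0, "fingers": 0.4},
    {"delta_pos": [0.213, 0, 0], "yaw": 0, "fingers": 0.4},
    {"delta_pos": [0.213, 0, 0], "yaw": 0, "fingers": 0.4},
  ],
)

```text
clock: 11.8
eef_pos: [0.5712, 0.0149, 0.0122]
tool_rot: [0.766, 0.643, 0.0, -0.0]
ft_force: [0.4, -0.9, 0.3]
grip_width: 0.0342
grasp_force: 0.0
```

```bash
python3 -c "
from h import *
c=snap('side','si9'); front(c,z0=.038,z1=.052,y0=.165)
go(0,.045,.013,-10)"
```

```text
front y 0.1823 box turn vs lane (deg,+ccw) 0.7 u range [-0.0424  0.0415] 194
far [0.0429 0.0451 0.0472 0.0475 0.045  0.0434 0.0434 0.0439 0.0465 0.0475
 0.0453 0.0431]
near [-0.043  -0.0433 -0.043  -0.0415 -0.0444 -0.0505 -0.0519 -0.0497 -0.0442
 -0.0419 -0.0442 -0.0416]
clock 11.85 eef [0.5712 0.015  0.0122] lane [-0.0007  0.0379] ang -10.01 j [ 0.03  0.56 -0.12  0.89  0.    1.77] F [-0.52  0.33  0.24]
target [0.5731 0.0218 0.013 ] delta [ 0.0236  0.0023 -0.0025] yaw -0.0002
```

Creeping until the force rises at the stop.

jog_arm(
  deltas=[
    {"delta_pos": [0.006, 0, 0], "yaw": 0, "fingers": 0.4},
    {"delta_pos": [0.01, 0, 0], "yaw": 0, "fingers": 0.4},
    {"delta_pos": [0.014, 0, 0], "yaw": 0, "fingers": 0.4},
    {"delta_pos": [0.018, 0, 0], "yaw": 0, "fingers": 0.4},
    {"delta_pos": [0.02, 0, 0], "yaw": 0, "fingers": 0.4},
    {"delta_pos": [0.02, 0, 0], "yaw": 0, "fingers": 0.4},
  ],
)

```text
clock: 12.45
eef_pos: [0.5721, 0.0191, 0.0123]
tool_rot: [0.766, 0.642, -0.001, 0.001]
ft_force: [-0.7, -5.2, 0.3]
grip_width: 0.0343
grasp_force: 0.0
```

```bash
python3 -c "
from h import *
c=snap('side','si10'); front(c,z0=.038,z1=.052,y0=.17)
go(0,.05,.013,-10)"
```

```text
front y 0.1866 box turn vs lane (deg,+ccw) -0.05 u range [-0.0416  0.0426] 190
far [0.044  0.0444 0.0474 0.0468 0.0439 0.0431 0.0434 0.0447 0.0478 0.0468
 0.0447 0.0436]
near [-0.0427 -0.0443 -0.0411 -0.0443 -0.0419 -0.0507 -0.0517 -0.051  -0.0433
 -0.0441 -0.0425 -0.0439]
clock 12.5 eef [0.5721 0.0191 0.0123] lane [-0.0006  0.0421] ang -10.07 j [ 0.03  0.56 -0.12  0.89 -0.    1.78] F [-0.55 -6.88  1.  ]
target [0.574  0.0267 0.013 ] delta [ 0.0263  0.0019 -0.0025] yaw -0.0016
```

Force is rising to 7 N while the tool lags its target, so the box is at the pads. One small confirming nudge, then I'll back off and raise.

jog_arm(
  deltas=[
    {"delta_pos": [0.005, 0, 0], "yaw": 0, "fingers": 0.4},
    {"delta_pos": [0.008, 0, 0], "yaw": 0, "fingers": 0.4},
    {"delta_pos": [0.008, 0, 0], "yaw": 0, "fingers": 0.4},
  ],
)

```text
clock: 12.8
eef_pos: [0.5721, 0.019, 0.0124]
tool_rot: [0.767, 0.642, -0.003, 0.003]
ft_force: [-1.8, -13.5, 3.3]
grip_width: 0.0338
grasp_force: 0.0
```

jog_arm(
  deltas=[
    {"delta_pos": [-0.01, 0, 0], "yaw": 0, "fingers": 0.4},
    {"delta_pos": [-0.04, 0, 0], "yaw": 0, "fingers": 0.4},
    {"delta_pos": [-0.1, 0, 0], "yaw": 0, "fingers": 0.4},
    {"delta_pos": [-0.15, 0, -0.1], "yaw": 0, "fingers": 0.4},
    {"delta_pos": [-0.15, 0, -0.5], "yaw": 0, "fingers": 0.4},
    {"delta_pos": [-0.3, 0, -0.6], "yaw": 0, "fingers": 0.4},
    {"delta_pos": [-0.3, 0, -0.6], "yaw": 0, "fingers": 0.4},
    {"delta_pos": [-0.3, 0, -0.6], "yaw": 0, "fingers": 0.4},
    {"delta_pos": [-0.3, 0, -0.6], "yaw": 0, "fingers": 0.4},
    {"delta_pos": [-0.3, 0, -0.6], "yaw": 0, "fingers": 0.4},
  ],
)

```text
clock: 13.8
eef_pos: [0.5563, -0.0652, 0.1911]
tool_rot: [0.766, 0.643, -0.0, -0.001]
ft_force: [-0.1, 0.2, -0.2]
grip_width: 0.0342
grasp_force: 0.0
```

```bash
python3 -c "
from h import *
c=snap('side','si11'); front(c,z0=.038,z1=.052,y0=.17)
go(0,.05,.013,-10)"
```

```text
front y 0.1867 box turn vs lane (deg,+ccw) 0.07 u range [-0.0417  0.042 ] 193
far [0.0438 0.0456 0.047  0.0469 0.0439 0.0439 0.0432 0.0454 0.0478 0.0467
 0.0445 0.0434]
near [-0.0427 -0.0441 -0.042  -0.0442 -0.0421 -0.0516 -0.0503 -0.0506 -0.0426
 -0.0438 -0.0429 -0.0427]
clock 13.85 eef [ 0.5559 -0.065   0.1903] lane [-0.0019 -0.0434] ang -9.98 j [-0.12  0.38  0.09  1.29  0.    1.63] F [ 0.01 -0.41 -0.22]
target [0.574  0.0267 0.013 ] delta [0.3112 0.0085 0.591 ] yaw 0.0005
```

View pics/si11.png

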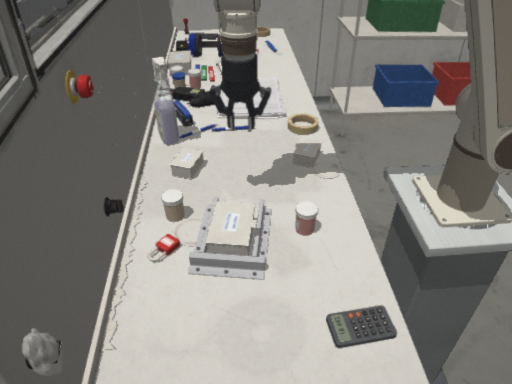

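The box sits home against the stop at (232,230), square and centred. The pots at (174,205) and (306,218) and the padlock at (168,243) are unmoved, and the arm is clear.

```bash
python3 -c "
from workcell import bot
print(bot.job_done())"
```

```text
the job is handed in; nothing more can be done
None
```

The swab box is home against the end stop, centred and parallel in the lane by the last camera check; the pots and padlock look unmoved, the arm is clear, and I handed the job in at about 14 s (no verdict was returned).

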